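# Fasten the last quarter-turn stud of the burnisher's belt cover

## Task

One of the two slotted studs on the burnishing machine's belt cover still stands proud. Take the flat-bladed key out of the wooden tool block, seat its blade in that stud's slot, press the stud down gently and turn it clockwise until it drops into its catch and sits level like its neighbour. Then put the key back upright in its hole, fully down, leaving the other stud and everything else on the bench as it is.

Things in the scene. Friction and masses are not known exactly. Their poses are not given: they have to be found in the camera images.
- machine: Grey bench edge-burnishing machine, fixed: housing 190 (x) x 170 (y) mm, flat aluminium cover whose upper face is 110 mm above the bench, motor (top at 123 mm) on its -y side, wooden wheel on its +y side. Origin at bench level under the housing's middle, z up, +x away from the robot. Wells 40 mm wide, 12 mm deep, at x = -52, y = -45 and +45 mm hold the studs. Wire pull 19 mm high at x = +35 mm.
- stud_a_seat (a point): Middle of the well of the UNFASTENED stud (either well), level with the cover's face; axes as the machine's. Steel head 26 mm across, 3.5 mm above the cover when free, 0.5 mm when caught; slot right across it, 3.8 mm wide, 4.5 mm deep. The stud floats: its centre lies up to 5.5 mm off this point in y and 1.5 mm in x, unreported, and shifts against 4 N of friction. Over 22 N bends the catch.
- stud_a_turn (a joint): Turn of the unfastened stud, rad, clockwise from above; its slot lies along the machine's x axis turned clockwise by this value. Starts between 0 and 0.33; from 0.38 to 1.44 it turns only while pressed down at least 5 mm; end stop at 1.60. Let up between 1.44 and 1.60 it springs up into its catch and cannot turn back.
- stud_a_press (a joint): How far the unfastened stud is pressed down, m: 0 when free (head proud), 0.003 when caught, 0.007 at its hard bottom stop. The spring pushes up with 2 N at 0, 9 N at 0.005 and 12 N at 0.007.
- stud_b_seat (a point): Middle of the other well, whose equal stud is already fastened: head 0.5 mm above the cover, slot across the machine's x axis. Leave it alone.
- stud_b_turn (a joint): Turn of the fastened stud, rad, clockwise from above; about 1.5 = caught.
- block: Fixed wooden tool block, 200 (x) x 74 (y) x 60 mm high, origin under its middle, x along its length. Three round holes, 27 mm across and 52 mm deep, at x = -65, 0 and 65 mm, hold the key, an awl and a punch upright, in any order; these rise up to 54 mm above the block.
- key: Flat-bladed key, about 90 g, upright in a hole of the block. Origin on its axis, under its steel collar (36 mm across, 5 mm thick) that rests on the block; z up. Black paddle handle 40 (x) x 14 (y) mm, 5 to 49 mm above the origin. Below: shank 10 mm thick, flat blade 18 (x) x 2.5 (y) mm, 11 mm long, square end 45 mm below the origin. Its x starts within 0.25 rad of the block's x.
- key_grip (a point): Middle of the paddle handle, 29 mm above the key's origin; grip it across its 14 mm thickness (the key's y).
- key_tip (a point): Middle of the blade's lower end, 45 mm below the key's origin.
- awl: Awl with a pear-shaped light wooden handle rising 54 mm above the block, collar 34 mm across; origin on its axis at the block's top. Leave it.
- punch: Round steel drive punch, 19 mm thick, standing in a hole and rising 50 mm above the block; origin at its lower end. Leave it.
- spool_tan: Thread spool, 48 mm across, 55 mm high, origin under its middle. Leave it.
- spool_dark: Thread spool, 42 mm across, 48 mm high, origin under its middle. Leave it.
- edge_paint: Jar of edge paint, 52 mm across, 75 mm high, origin under its middle. Leave it.
- maul: Wooden maul standing on its head, 68 mm across, 187 mm high, origin under its middle. Leave it.
- scissors: Scissors lying flat, 180 mm long, origin at the pivot, blades towards their +x. Leave them.

How it is judged:
By the outcome, as a careful person would: the job done as asked, in the order asked, and still so for the second after the job is handed in, with the robot touching nothing.
It also fails if it takes over 72 s, if anything falls off the work surface, if the arm or the gripper's body presses on something with over 40 N, if the wrist force passes 120 N, or if a joint passes its speed limit or range.

## Robot

A 7-joint arm with a two-finger parallel gripper is mounted at the origin on the work surface. World frame = base frame: x ahead of the robot, y to its left, z up, the work surface at z = 0. Lengths are in m, angles in rad, forces in N, time in s.
With the tool pointing down it reaches from about 0.425 to 0.925 m from the base axis. Payload 6.8 kg.
Tool frame: the origin (TCP) lies at the very end of the fingers, on their centre line; the grasp point (between the pads) lies 19 mm behind it; z points along the fingers, y is the line along which they close (so a half turn about z gives the same grasp; the last joint's range is limited). The gripper opens to 85 mm and grips with 20 to 120 N. Pads are 22 mm wide; open, the fingers measure 114 mm over their backs; the gripper's body (76 mm by 85 mm) begins 54 mm behind the grasp point. The pads swing forward as they close: fully open they stand 13 mm farther back than shut.
Start: joints at [-1.333, 0.477, 0.022, 1.555, -0.011, 1.109, -0.083], TCP at [0.229, 0.635, 0.231] pointing down, gripper open.
Joint ranges: [-2.96, 2.96], [-0.34, 2.1], [-1.41, 1.46], [0.24, 2.44], [-1.37, 4.51], [0.17, 1.92], [-2.96, 2.96]. Speed limits (rad/s): [2.39, 2.39, 3.14, 3.14, 3.14, 3.14, 3.14].

## Interface

Orientations are given as a unit quaternion [w, x, y, z].
In Python, from station import telemetry, viewer, job, search_frame, cut_out gives the robot as it stands. The module is installed in compiled form; this text tells all that it offers.
- The arm moves only by the shell command python3 -m crank 'ROWS' [FORCE]. ROWS is JSON, a list of rows, each an object with "delta_rot": the turn, a rotation vector about the tool's x, y, z in degrees, a list of three; "xyz": the shift along the tool's x, y, z in m, a list of three; "fingers": the gripper command: -1 is fully open, 1 is shut, values between are in proportion. In form: [{"delta_rot": [ax, ay, az], "xyz": [dx, dy, dz], "fingers": fingers}, ...]. A call has 1 to 10 rows; each row is the pose to reach, as a shift and turn from the pose commanded when the call began, along the tool's axes at that moment; what a row does not reach only later rows make up. A row lasts 1/10 s, in which the tool goes at most 50 mm and 8.59 degrees, less where a joint would pass 70% of its speed; a pose out of reach is approached as far as the arm can. A call with a gripper value outside its range is refused whole. The fingers move at their own pace and stop on an object; FORCE is the grip in N (left out, the last holds). Time passes only in rows, so rows that repeat a pose let the fingers close. It gives the time, the measured TCP pose, the force, the opening and the grip force at its end, in the units of the state.
- telemetry.get_obs(): the state, without advancing time (a new reading comes with each control period).
- viewer.read_camera(name): name is "side" or "top" or "wrist"; returns a dict with "img" (480x640x3 uint8, red, green, blue), "fx", "fy", "cx", "cy" (pixels), "origin" and "rotation" of the camera in the world. Camera axes: x right, y up, looking along -z (the intrinsics and any distortion apply to the point x, -y, -z); pixel columns grow to the right and rows downward; lengths in m; the calibration is good to about 2 mm. A picture is of the moment at which its call begins. There is no depth.
- job.hand_in(): hands the job in; it is judged then, once.
Trained networks look in the newest picture that a camera, given by its name, has taken for a name from the list of things; names that differ only in an ending like _2 or _b are one class to them, and where a whole thing is asked for, a point or a joint stands for the part that bears it (a point fixed in the world has none). Each returns a list of dicts, best first, with "score" (0 to 1); they miss things now and then, are a little off and sometimes report something else, mostly with a low value. They report only what shows in the picture. A call takes as long as a camera call.
- search_frame(camera, thing): "pixel" ([column, row] in pixels, amid what is visible of it).
- cut_out(camera, thing): "pixels" (480x640 bool, what is visible of it) and "pixel" ([column, row] in pixels, amid what is visible of it).
The state is a dict: "t": time; "q": joint angles; "joint_vel": joint speeds; "joint_torque": joint torques, N m; "eef_pos": TCP position; "tool_rot": TCP orientation; "contact_force": force on the tool from outside, world axes, zero at the start; "torque": the same for the moment, N m; "gripper_width": opening from 0.0 (shut) to 1.0 (fully open); "grasp_force": force on a finger pad.
Only numpy, scipy, OpenCV 4.12 (cv2) and the standard library are available. Lean on these libraries where they do the work, as an engineer would, in place of code of your own. Each camera call takes 0.05 s, during which the arm holds its last target. There are 200 camera calls.

## Working session

There is one attempt and no reset: what is moved stays moved. The work goes in short steps, Python scripts to look and compute and a shell command to move; the robot and the scene stay as the last step left them, time stands still between calls to the robot, and variables do not carry over. Pictures are saved under pics/ and viewed, at most 10 in all, crops included, and the job is handed in when it is done.

```bash
mkdir -p pics; cat > h.py <<'E'
import numpy as np, cv2
from station import telemetry, viewer, job, search_frame, cut_out
from scipy.spatial.transform import Rotation as R
def ray(c,px):
    o=np.array(c['origin']); r=np.array(c['rotation'])
    if r.size==4: r=R.from_quat(np.roll(r.ravel(),-1)).as_matrix()
    d=np.array([(px[0]-c['cx'])/c['fx'],-(px[1]-c['cy'])/c['fy'],-1.0])
    return o,r@d
def atz(c,px,z):
    o,d=ray(c,px); return o+d*(z-o[2])/d[2]
def proj(c,p):
    r=np.array(c['rotation'])
    if r.size==4: r=R.from_quat(np.roll(r.ravel(),-1)).as_matrix()
    v=r.T@(np.array(p)-np.array(c['origin']))
    return np.array([c['cx']+c['fx']*v[0]/-v[2], c['cy']-c['fy']*v[1]/-v[2]])
def tcp():
    s=telemetry.get_obs(); q=np.array(s['tool_rot'])
    return np.array(s['eef_pos']),R.from_quat(np.roll(q,-1)).as_matrix(),s
E
python3 - <<'E'
from h import *
c=viewer.read_camera('top'); print({k:v for k,v in c.items() if k!='img'})
cv2.imwrite('pics/top.png',c['img'][:,:,::-1])
for t in ['machine','block','key','awl','punch','stud_a_turn','stud_b_turn','maul','edge_paint','spool_tan','spool_dark','scissors']:
    r=search_frame('top',t); print(t,[(round(x['score'],2),np.round(x['pixel'])) for x in r[:3]])
w=viewer.read_camera('side'); cv2.imwrite('pics/side.png',w['img'][:,:,::-1]); print({k:v for k,v in w.items() if k!='img'})
print(tcp())
E
```

```text
{'fx': 479.8597274053147, 'fy': 479.8597274053147, 'cx': 316.43926422941973, 'cy': 241.93171155066776, 'origin': array([0.45522471, 0.10796523, 0.95731895]), 'rotation': array([ 0.70868026,  0.0401371 , -0.05409856, -0.70230666])}
machine [(0.84, array([507., 252.]))]
block [(0.92, array([259., 252.]))]
key [(0.75, array([248., 209.]))]
awl [(0.79, array([258., 280.]))]
punch [(0.54, array([255., 250.]))]
stud_a_turn [(0.55, array([514., 273.]))]
stud_b_turn [(0.52, array([462., 276.])), (0.41, array([296., 160.]))]
maul [(0.57, array([150., 183.]))]
edge_paint [(0.86, array([295., 161.]))]
spool_tan [(0.6, array([330., 338.])), (0.48, array([246., 217.]))]
spool_dark [(0.85, array([274., 349.])), (0.64, array([255., 249.]))]
scissors [(0.83, array([136., 292.]))]
{'fx': 495.3998417456171, 'fy': 495.3998417456171, 'cx': 324.5061425062318, 'cy': 238.61308940127796, 'origin': array([ 0.55330297, -0.7544736 ,  0.70314965]), 'rotation': array([ 8.84057929e-01,  4.66816160e-01, -3.74621244e-04, -2.28934640e-02])}
(array([0.22877221, 0.63507226, 0.23133525]), array([[-9.40809380e-01,  3.38
[... 195 characters left out ...]
6433,  0.0223926 ,  1.5553916 , -0.01152233,
        1.10930328, -0.08307486]), 'joint_vel': array([ 2.62533725e-05, -4.80606070e-04, -2.37741533e-04,  7.49279595e-05,
        3.76989406e-04,  1.16955824e-03,  6.03542792e-04]), 'joint_torque': array([ 7.55954461e-04, -5.96154213e+01,  1.60636112e+00, -2.81488681e+01,
        1.24251202e-02,  1.61316068e-03,  1.48976886e-05]), 'eef_pos': array([0.22877221, 0.63507226, 0.23133525]), 'tool_rot': array([-1.60551693e-05,  1.72032874e-01,  9.85091208e-01,  3.25584737e-05]), 'contact_force': array([-0.56811843,  0.14626868,  0.73750137]), 'torque': array([0.0125989 , 0.03338643, 0.02576016]), 'grasp_force': 0.0, 'gripper_width': 0.998839419664124})
```

View pics/top.png

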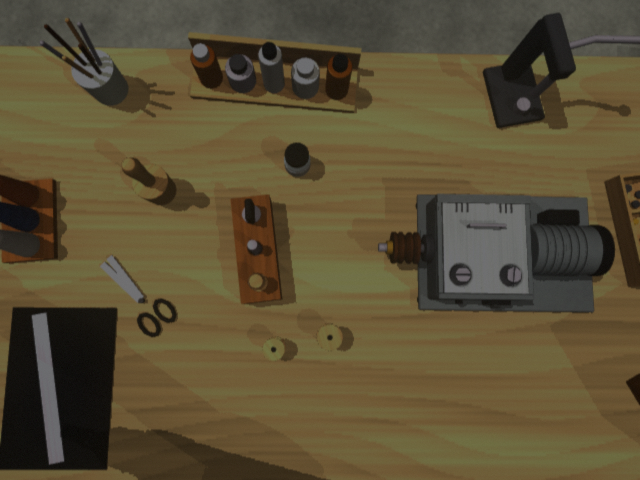

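View pics/side.png

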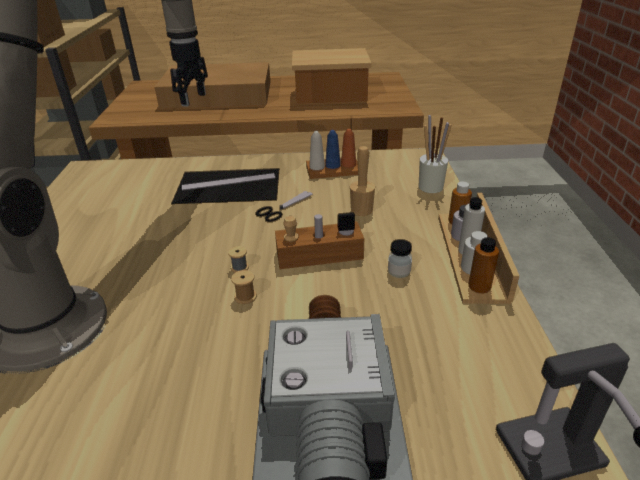

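The top view shows the key (black paddle) at about (250,210), punch (253,247) and awl (258,282). The left stud at (461,275) has a horizontal slot, so it is the fastened one. The right stud at (513,274) has a slot nearly along x, so it is the free one.

```bash
python3 - <<'E'
from h import *
c=viewer.read_camera('top')
def mask(t,i=0):
    r=cut_out('top',t); return r[i]
for t,z in [('key',.109),('awl',.1),('punch',.11),('stud_a_turn',.1135),('stud_b_turn',.1105),('block',.06)]:
    r=cut_out('top',t)
    for x in r[:2]:
        m=x['pixels'].astype(np.uint8); ys,xs=np.nonzero(m)
        rect=cv2.minAreaRect(np.c_[xs,ys].astype(np.float32))
        print(t,round(x['score'],2),len(xs),[np.round(v,1) for v in rect],np.round(atz(c,rect[0],z),4))
img=c['img'][:,:,::-1]
a=cv2.resize(img[190:300,425:545],None,fx=5,fy=5,interpolation=cv2.INTER_CUBIC)
cv2.imwrite('pics/m.png',a)
b=cv2.resize(img[185:310,215:300],None,fx=4.5,fy=4.5,interpolation=cv2.INTER_CUBIC)
cv2.imwrite('pics/b.png',b)
for px,z in [((514,273),.1135),((461,275),.1105),((250,204),.109),((249.5,216),.0)]: print(px,np.round(atz(c,px,z),4))
E
```

```text
key 0.73 315 [array([250. , 211.5]), array([21.9, 17.7]), np.float64(45.0)] [0.623  0.2113 0.109 ]
key 0.52 167 [array([462.6, 273.8]), array([14.3, 13.4]), np.float64(26.6)] [ 0.5146 -0.1689  0.109 ]
awl 0.77 271 [array([257.1, 281.4]), array([19.3, 16.4]), np.float64(18.4)] [0.4985 0.1966 0.1   ]
punch 0.49 145 [array([253.5, 247. ]), array([14.8, 10.6]), np.float64(45.0)] [0.5588 0.2033 0.11  ]
stud_a_turn 0.64 353 [array([251. , 210.5]), array([25., 18.]), np.float64(90.0)] [0.6239 0.209  0.1135]
stud_a_turn 0.53 176 [array([513., 274.]), array([14., 14.]), np.float64(90.0)] [ 0.5148 -0.2574  0.1135]
stud_b_turn 0.75 179 [array([462., 274.]), array([14., 14.]), np.float64(90.0)] [ 0.5142 -0.1674  0.1105]
block 0.9 3535 [array([255.5, 248.2]), array([106.3,  41.5]), np.float64(83.7)] [0.5626 0.2052 0.06  ]
(514, 273) [ 0.5166 -0.2593  0.1135]
(461, 275) [ 0.5124 -0.1655  0.1105]
(250, 204) [0.6367 0.2116 0.109 ]
(249.5, 216) [0.6353 0.2253 0.    ]
```

View pics/m.png

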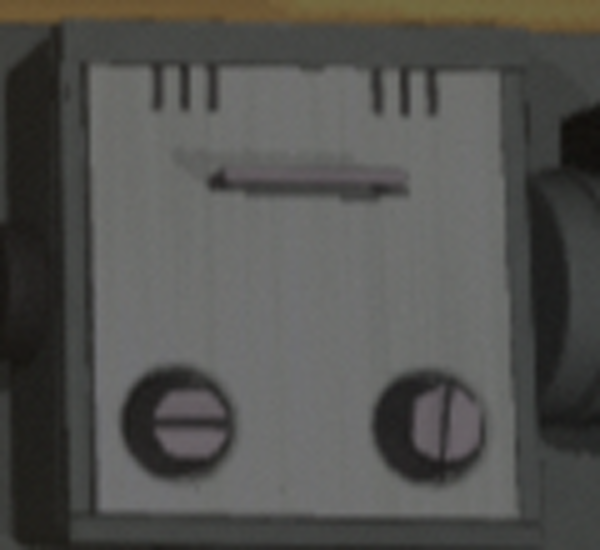

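View pics/b.png

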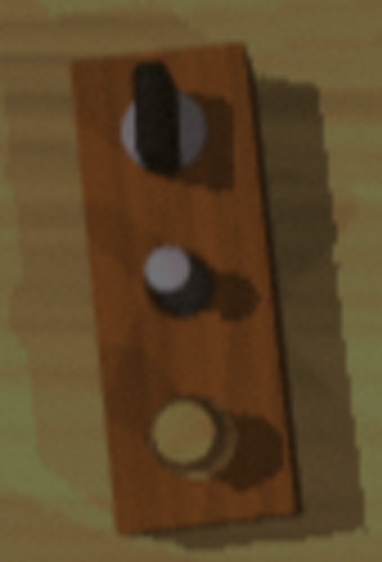

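The cover close-up confirms stud A (crop 448,424) sits in the right-hand well (−y), slot slightly clockwise of x; the neighbour's slot (190,424) lies across. The block close-up shows the paddle nearly along the block's length, its collar at crop (163,128). I'll move above the key.

```bash
python3 -m crank '[{"delta_rot":[0,0,-26],"xyz":[-0.517,-0.266,-0.02],"fingers":-1},{"delta_rot":[0,0,-26],"xyz":[-0.517,-0.266,-0.02],"fingers":-1},{"delta_rot":[0,0,-26],"xyz":[-0.517,-0.266,-0.02],"fingers":-1},{"delta_rot":[0,0,-26],"xyz":[-0.517,-0.266,-0.02],"fingers":-1},{"delta_rot":[0,0,-26],"xyz":[-0.517,-0.266,-0.02],"fingers":-1},{"delta_rot":[0,0,-26],"xyz":[-0.517,-0.266,-0.02],"fingers":-1},{"delta_rot":[0,0,-26],"xyz":[-0.517,-0.266,-0.02],"fingers":-1},{"delta_rot":[0,0,-26],"xyz":[-0.517,-0.266,-0.02],"fingers":-1},{"delta_rot":[0,0,-26],"xyz":[-0.517,-0.266,-0.02],"fingers":-1},{"delta_rot":[0,0,-26],"xyz":[-0.517,-0.266,-0.02],"fingers":-1}]' 30
python3 - <<'E'
from h import *
p,r,s=tcp(); print(p,s['q']); print(np.round(r,3)); print('to go',r.T@(np.array([.625,.21,.25])-p))
E
```

```text
t: 2.05
eef_pos: [0.5705, 0.2677, 0.2489]
tool_rot: [0.0, -0.054, 0.999, 0.0]
contact_force: [0.5, 1.0, -0.0]
gripper_width: 0.997
grasp_force: 0.0
[0.57052472 0.26773952 0.24887492] [-0.60221314  0.38749998  0.0859713   1.65446441 -0.03653222  1.10057897
  1.17281583]
[[-0.994 -0.108  0.   ]
 [-0.108  0.994  0.   ]
 [-0.001  0.    -1.   ]]
to go [-0.04793031 -0.06327795 -0.00112263]
```

```bash
python3 -m crank '[{"delta_rot":[0,0,0],"xyz":[-0.048,-0.063,0],"fingers":-1},{"delta_rot":[0,0,0],"xyz":[-0.048,-0.063,0],"fingers":-1},{"delta_rot":[0,0,0],"xyz":[-0.048,-0.063,0],"fingers":-1},{"delta_rot":[0,0,0],"xyz":[-0.048,-0.063,0],"fingers":-1}]'
python3 - <<'E'
from h import *
p,r,s=tcp(); print(p)
c=viewer.read_camera('wrist'); print({k:v for k,v in c.items() if k!='img'})
im=c['img'][:,:,::-1].copy(); cv2.imwrite('pics/w1.png',im)
for t,z in [('key',.109),('punch',.11),('awl',.1),('block',.06)]:
    for x in cut_out('wrist',t)[:2]:
        ys,xs=np.nonzero(x['pixels']); rect=cv2.minAreaRect(np.c_[xs,ys].astype(np.float32))
        print(t,round(x['score'],2),len(xs),[np.round(v,1) for v in rect],np.round(atz(c,rect[0],z),4))
E
```

```text
t: 2.45
eef_pos: [0.624, 0.2114, 0.2483]
tool_rot: [-0.0, -0.053, 0.999, 0.0]
contact_force: [-0.3, 1.0, -0.8]
gripper_width: 0.999
grasp_force: 0.0
[0.6240038  0.21142251 0.24829718]
{'fx': 420.86332471393183, 'fy': 420.86332471393183, 'cx': 320.05743034433806, 'cy': 237.07862076439002, 'origin': array([0.55363108, 0.2052479 , 0.39075164]), 'rotation': array([ 0.66189375, -0.09506284, -0.10545265,  0.73602952])}
key 0.88 1903 [array([327. , 220.6]), array([61.8, 43.7]), np.float64(68.8)] [0.6234 0.2174 0.109 ]
punch 0.96 762 [array([323., 129.]), array([32., 28.]), np.float64(90.0)] [0.5628 0.208  0.11  ]
punch 0.29 3648 [array([218.8, 319.9]), array([55. , 85.9]), np.float64(26.6)] [0.7066 0.1463 0.11  ]
awl 0.98 2518 [array([320.,  30.]), array([60., 50.]), np.float64(90.0)] [0.5033 0.1998 0.1   ]
block 0.87 19558 [array([319.5, 127. ]), array([254., 105.]), np.float64(90.0)] [0.5633 0.2057 0.06  ]
```

View pics/w1.png

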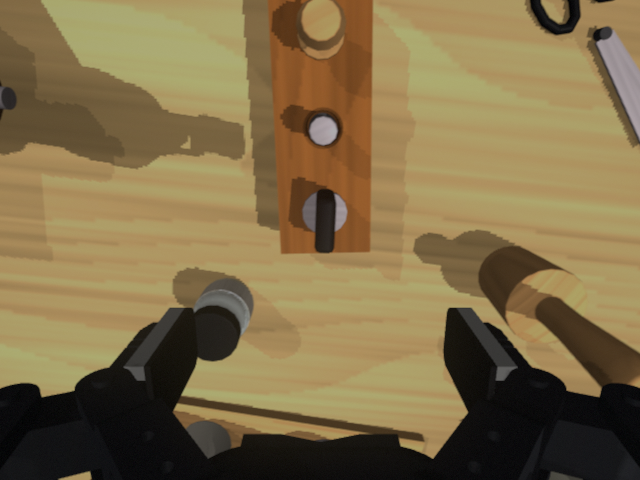

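The wrist view shows the paddle at about (325,221), nearly vertical in the picture, with its collar around (325,212), and clear space either side for the fingers. Next I'll refine the paddle axis.

```bash
python3 - <<'E'
from h import *
c=viewer.read_camera('wrist'); p,r,s=tcp()
k=max(cut_out('wrist','key'),key=lambda x:x['score'])
m=cv2.dilate(k['pixels'].astype(np.uint8),np.ones((5,5)))
g=c['img'].max(2)
d=((g<60)&(m>0)).astype(np.uint8); d=cv2.morphologyEx(d,cv2.MORPH_OPEN,np.ones((3,3)))
ys,xs=np.nonzero(d); pts=np.c_[xs,ys].astype(np.float32); rect=cv2.minAreaRect(pts); print(rect,len(xs))
W=np.array([atz(c,q,.109) for q in cv2.boxPoints(rect)]); print(np.round(W,4))
W=np.array([atz(c,q,.109)[:2] for q in pts],np.float32); print(cv2.minAreaRect(W), W.mean(0))
v=cv2.fitLine(W,cv2.DIST_L2,0,.01,.01).ravel();print('key yaw',np.degrees(np.arctan(v[1]/v[0])))
b=max(cut_out('wrist','block'),key=lambda x:x['score'])['pixels']
for row in range(60,250,30):
    cc=np.nonzero(b[row])[0]; print(row,cc.min(),cc.max(),np.round([atz(c,(cc.min(),row),.06)[:2],atz(c,(cc.max(),row),.06)[:2]],4).tolist())
grey=((c['img'].min(2)>90)&(c['img'].astype(int).max(2)-c['img'].min(2)<35)&(m>0))
ys,xs=np.nonzero(grey); print('collar',xs.min(),xs.max(),ys.min(),ys.max(),np.round([atz(c,(xs.min(),213),.065),atz(c,(xs.max(),213),.065)],4))
print('tool x',np.degrees(np.arctan2(r[1,0],r[0,0])),p)
E
```

```text
((321.06097412109375, 221.4866943359375), (19.112438201904297, 63.12253952026367), 1.7357046604156494) 1152
[[0.647  0.2107 0.109 ]
 [0.6021 0.2074 0.109 ]
 [0.6011 0.2202 0.109 ]
 [0.6459 0.2242 0.109 ]]
((0.6240373849868774, 0.2155667394399643), (0.044979605823755264, 0.013088692910969257), 4.291151523590088) [0.6237825 0.2154584]
key yaw 4.5861645
60 267 369 [[0.5195, 0.1645], [0.5113, 0.2384]]
90 269 368 [[0.54, 0.1675], [0.5319, 0.2406]]
120 270 369 [[0.5613, 0.1699], [0.5531, 0.2444]]
150 272 368 [[0.5834, 0.1731], [0.5753, 0.2468]]
180 274 368 [[0.6064, 0.1765], [0.5983, 0.2501]]
210 275 367 [[0.6305, 0.1792], [0.6223, 0.2528]]
240 277 366 [[0.6554, 0.1828], [0.6474, 0.2555]]
collar 300 343 195 232 [[0.6295 0.1995 0.065 ]
 [0.6258 0.2335 0.065 ]]
tool x -173.69196187434574 [0.62313801 0.21324473 0.2486052 ]
```

```bash
python3 -m crank '[{"delta_rot":[0,0,1.7],"xyz":[-0.0037,0.003,0.03],"fingers":-0.3},{"delta_rot":[0,0,1.7],"xyz":[-0.0037,0.003,0.07],"fingers":-0.3},{"delta_rot":[0,0,1.7],"xyz":[-0.0037,0.003,0.1],"fingers":-0.3},{"delta_rot":[0,0,1.7],"xyz":[-0.0037,0.003,0.12],"fingers":-0.3},{"delta_rot":[0,0,1.7],"xyz":[-0.0037,0.003,0.12],"fingers":-0.3},{"delta_rot":[0,0,1.7],"xyz":[-0.0037,0.003,0.12],"fingers":-0.3}]' 30
python3 - <<'E'
from h import *
p,r,s=tcp(); print(p,np.degrees(np.arctan2(r[1,0],r[0,0])),s['gripper_width'])
c=viewer.read_camera('wrist'); cv2.imwrite('pics/w2.png',c['img'][:,:,::-1])
E
```

```text
t: 3.45
eef_pos: [0.6274, 0.2155, 0.129]
tool_rot: [0.0, -0.039, 0.999, 0.0]
contact_force: [0.7, -0.1, 0.2]
gripper_width: 0.651
grasp_force: 0.0
[0.62739057 0.21553445 0.12899236] -175.49917894113233 0.6509124831248186
```

View pics/w2.png

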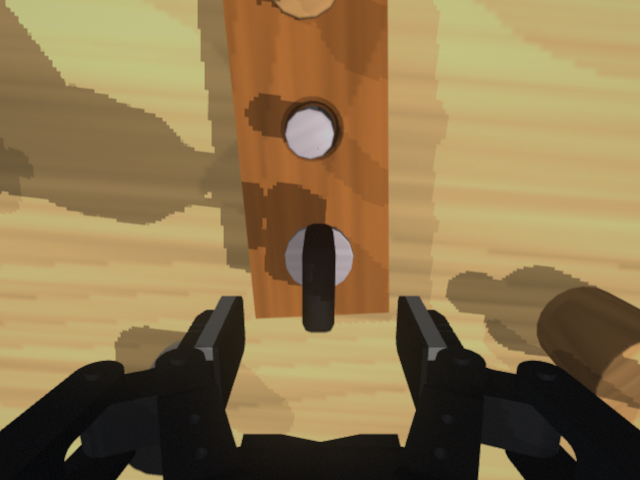

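The paddle (about 318,280) is centred and parallel between the fingers (about 230 and 412). Next: descend and grip.

```bash
python3 -m crank '[{"delta_rot":[0,0,0],"xyz":[0,0,0.02],"fingers":-0.3},{"delta_rot":[0,0,0],"xyz":[0,0,0.04],"fingers":-0.3},{"delta_rot":[0,0,0],"xyz":[0,0,0.057],"fingers":-0.3},{"delta_rot":[0,0,0],"xyz":[0,0,0.057],"fingers":-0.3},{"delta_rot":[0,0,0],"xyz":[0,0,0.057],"fingers":1},{"delta_rot":[0,0,0],"xyz":[0,0,0.057],"fingers":1},{"delta_rot":[0,0,0],"xyz":[0,0,0.057],"fingers":1},{"delta_rot":[0,0,0],"xyz":[0,0,0.057],"fingers":1},{"delta_rot":[0,0,0],"xyz":[0,0,0.057],"fingers":1},{"delta_rot":[0,0,0],"xyz":[0,0,0.057],"fingers":1}]' 40
python3 -m crank '[{"delta_rot":[0,0,0],"xyz":[0,0,0],"fingers":1},{"delta_rot":[0,0,0],"xyz":[0,0,0],"fingers":1},{"delta_rot":[0,0,0],"xyz":[0,0,0],"fingers":1}]' 60
python3 - <<'E'
from h import *
p,r,s=tcp(); print(p,np.degrees(np.arctan2(r[1,0],r[0,0])),s['gripper_width'],s['torque'])
E
```

```text
t: 4.5
eef_pos: [0.6281, 0.2156, 0.0728]
tool_rot: [0.001, -0.039, 0.999, 0.0]
contact_force: [0.0, 0.1, 5.8]
gripper_width: 0.16
grasp_force: 39.6
t: 4.8
eef_pos: [0.6281, 0.2156, 0.0728]
tool_rot: [0.001, -0.039, 0.999, 0.0]
contact_force: [-1.1, -0.4, 6.2]
gripper_width: 0.155
grasp_force: 59.4
[0.62810745 0.21560133 0.07282503] -175.51596641173947 0.15546522058877185 [-0.0807239   0.20398387  0.05222804]
```

```bash
python3 -m crank '[{"delta_rot":[0,0,0],"xyz":[0,0,-0.01],"fingers":1},{"delta_rot":[0,0,0],"xyz":[0,0,-0.03],"fingers":1},{"delta_rot":[0,0,0],"xyz":[0,0,-0.06],"fingers":1},{"delta_rot":[0,0,0],"xyz":[0,0,-0.1],"fingers":1},{"delta_rot":[0,0,0],"xyz":[0,0,-0.14],"fingers":1},{"delta_rot":[0,0,0],"xyz":[0,0,-0.16],"fingers":1},{"delta_rot":[0,0,0],"xyz":[0,0,-0.16],"fingers":1}]'
python3 -m crank '[{"delta_rot":[0,0,0],"xyz":[0.01,-0.03,0],"fingers":1},{"delta_rot":[0,0,0],"xyz":[0.02,-0.07,0],"fingers":1},{"delta_rot":[0,0,0],"xyz":[0.03,-0.12,0],"fingers":1},{"delta_rot":[0,0,0],"xyz":[0.04,-0.17,0],"fingers":1},{"delta_rot":[0,0,0],"xyz":[0.06,-0.22,0],"fingers":1},{"delta_rot":[0,0,0],"xyz":[0.08,-0.27,0],"fingers":1},{"delta_rot":[0,0,0],"xyz":[0.09,-0.32,0],"fingers":1},{"delta_rot":[0,0,0],"xyz":[0.1,-0.37,0],"fingers":1},{"delta_rot":[0,0,0],"xyz":[0.11,-0.42,0],"fingers":1},{"delta_rot":[0,0,0],"xyz":[0.12,-0.45,0],"fingers":1}]'
python3 -m crank '[{"delta_rot":[0,0,0],"xyz":[0,-0.018,0],"fingers":1},{"delta_rot":[0,0,0],"xyz":[0,-0.018,0],"fingers":1},{"delta_rot":[0,0,0],"xyz":[0,-0.018,0],"fingers":1},{"delta_rot":[0,0,0],"xyz":[0,-0.018,0],"fingers":1},{"delta_rot":[0,0,0],"xyz":[0,-0.018,0],"fingers":1},{"delta_rot":[0,0,0],"xyz":[0,-0.018,0],"fingers":1}]'
cat >> h.py <<'E'
def look(name):
    p,r,s=tcp(); c=viewer.read_camera('wrist'); cv2.imwrite('pics/'+name+'.png',c['img'][:,:,::-1])
    print('tcp',p,'yaw',np.degrees(np.arctan2(r[1,0],r[0,0])),'F',s['contact_force'],'w',s['gripper_width'],'q7',s['q'][6])
    for n,h in [('tip exp',.0578),('coll',.0128)]: print(n,proj(c,p+r@[0,0,h]))
    return c,p,r
E
python3 - <<'E'
from h import *
c,p,r=look('w3')
for t,z in [('stud_a_turn',.1135),('key',.13)]:
    for x in cut_out('wrist',t)[:3]:
        ys,xs=np.nonzero(x['pixels']); rect=cv2.minAreaRect(np.c_[xs,ys].astype(np.float32))
        print(t,round(x['score'],2),len(xs),[np.round(v,1) for v in rect],np.round(atz(c,rect[0],z),4))
E
```

```text
t: 5.5
eef_pos: [0.629, 0.2158, 0.2359]
tool_rot: [0.003, -0.039, 0.999, 0.001]
contact_force: [0.7, -0.5, -1.1]
gripper_width: 0.157
grasp_force: 58.5
t: 6.5
eef_pos: [0.5413, -0.2451, 0.2303]
tool_rot: [-0.001, -0.039, 0.999, 0.0]
contact_force: [1.4, 0.2, -1.6]
gripper_width: 0.157
grasp_force: 58.5
t: 7.1
eef_pos: [0.5445, -0.2593, 0.2314]
tool_rot: [-0.0, -0.04, 0.999, 0.0]
contact_force: [-0.4, 0.5, -0.4]
gripper_width: 0.157
grasp_force: 58.6
tcp [ 0.54448704 -0.25933863  0.23139004] yaw -175.398153198235 F [-0.42874191  0.5235152  -0.40846827] w 0.1573883801001057 q7 2.094704262848231
tip exp [317.66387417 259.8785953 ]
coll [316.98610206 297.27825032]
stud_a_turn 0.59 1400 [array([325.2, 182.4]), array([41.6, 40.6]), np.float64(9.5)] [ 0.5145 -0.2573  0.1135]
key 0.92 8246 [array([313.7, 331.9]), array([ 89.1, 175.4]), np.float64(12.0)] [ 0.6092 -0.2571  0.13  ]
```

View pics/w3.png

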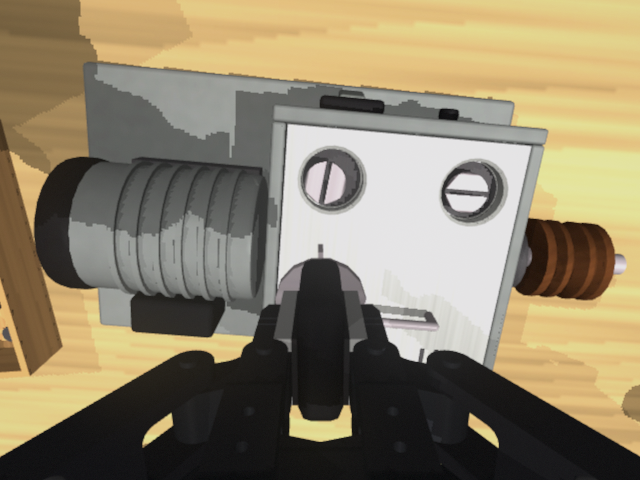

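The free stud is at about (326,182) with its slot running (330,163)–(322,202). The neighbour is at (468,192), and the blade's near edge shows at (320,247). I'll take a close-up and fit the slot.

```bash
python3 - <<'E'
from h import *
c,p,r=look('w4')
m=None
for x in cut_out('wrist','stud_a_turn'):
    if np.hypot(*(np.array(x['pixel'])-[326,182]))<15: m=x['pixels'];break
hm=cv2.morphologyEx(m.astype(np.uint8),cv2.MORPH_CLOSE,np.ones((9,9)))
g=c['img'].max(2).astype(int)
# column of min brightness per row within head
L=[]
for y in range(164,200):
    xs=np.nonzero(hm[y])[0]
    if len(xs)<14: continue
    lo,hi=xs.min()+6,xs.max()-5
    seg=g[y,lo:hi]; w=np.clip(np.percentile(seg,75)*0.75-seg,0,None)
    if w.sum()>20: L.append(((w*np.arange(lo,hi)).sum()/w.sum(),y))
L=np.array(L,np.float32)
v=cv2.fitLine(L,cv2.DIST_HUBER,0,.01,.01).ravel(); print('line',v,len(L),L[::5].tolist())
a=atz(c,v[2:]-v[:2]*15*np.sign(v[1]),.1135);b=atz(c,v[2:]+v[:2]*15*np.sign(v[1]),.1135)
print('slot yaw',np.degrees(np.arctan2((b-a)[1],(b-a)[0])),a,b)
ys,xs=np.nonzero(hm); W=np.array([atz(c,q,.1135)[:2] for q in zip(xs,ys)],np.float32)
print('head circ',cv2.minEnclosingCircle(W),W.mean(0))
# cover edges
lines=cv2.HoughLinesP(cv2.Canny(c['img'],60,150),1,np.pi/360,40,minLineLength=60,maxLineGap=6)
for l in lines[:,0]:
    A=atz(c,l[:2],.11);B=atz(c,l[2:],.11); print(l,np.degrees(np.arctan2((B-A)[1],(B-A)[0])).round(2))
im=c['img'][145:285,250:390,::-1]; cv2.imwrite('pics/w4c.png',cv2.resize(im,None,fx=4.2,fy=4.2,interpolation=cv2.INTER_CUBIC))
E
```

```text
tcp [ 0.54432138 -0.2601534   0.23151927] yaw -175.4662415203678 F [ 0.09957638  0.81553185 -1.04752939] w 0.15500307756897072 q7 2.0948274065004564
tip exp [317.61861368 259.86444764]
coll [316.93078066 297.25635368]
line [ 1.9661276e-01 -9.8048121e-01  3.2669196e+02  1.8070000e+02] 36 [[329.0520324707031, 164.0], [329.1413269042969, 169.0], [328.1062927246094, 174.0], [327.1585388183594, 179.0], [326.12335205078125, 184.0], [325.0489501953125, 189.0], [324.0709228515625, 194.0], [323.07855224609375, 199.0]]
slot yaw -6.5612685372360815 [ 0.50406903 -0.25620725  0.1135    ] [ 0.52260089 -0.25833877  0.1135    ]
head circ ((0.5146932601928711, -0.2572352886199951), 0.013230649754405022) [ 0.5143659  -0.25727886]
[  0 456 181 352] 126.05
[459 352 639 456] 62.83
[494 371 549 130] 179.81
[122  64 218  73] 89.46
[480 122 547 128] 89.61
[483 364 532 143] 179.65
[445  94 513 101] 88.97
[  1 120  34 240] 8.62
[285 121 545 144] 89.62
[146 157 263 168] 89.15
[485 366 534 145] 179.74
[274 123 545 146] 89.81
[277 279 286 125] 179.74
[380  88 481  97] 89.71
[279 287 284 189] -179.77
[266 264 275 106] 179.37
[459 122 532 129] 89.26
[ 96 288 174 292] 91.32
[  0 273  31 375] 8.52
[137 293 244 298] 91.6
[256 297 259 215] -179.87
[500 375 637 454] 62.89
[ 41 267  63 343] 9.38
[ 44 430 174 355] 126.13
[  1 456 182 352] 126.06
[251 274 255 211] 178.48
```

View pics/w4c.png

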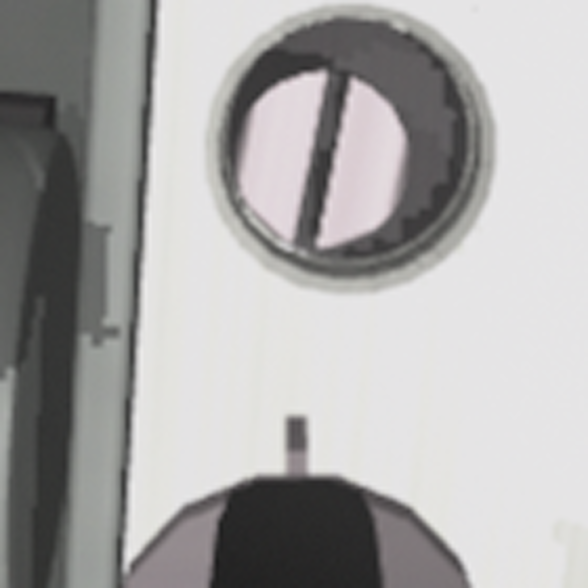

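The close-up shows the slot as a clean dark line, crop (338,75)–(305,245), and the blade's lower near corner at crop (296,417), i.e. pixel (320.5,244.3).

```bash
python3 - <<'E'
from h import *
c,p,r=look('w5')
yaw=np.radians(4.53); k=np.array([np.cos(yaw),np.sin(yaw),0])
for s in (-9,9): print(s,'low',proj(c,p+[0,0,-.0578]+s*.001*k),'up',proj(c,p+[0,0,-.0468]+s*.001*k))
P=atz(c,(320.5,244.3),p[2]-.0578); print('corner obs',P,'exp',p+[0,0,-.0578]-.009*k, 'diff',P-(p+[0,0,-.0578]-.009*k))
# blade width edges per row
g=c['img'].astype(int).max(2)
for y in range(240,262,2): print(y,g[y,310:332].tolist())
E
```

```text
tcp [ 0.54423658 -0.2604705   0.23153339] yaw -175.49347067981566 F [ 0.16797681  0.39755568 -0.56796333] w 0.1592047742749434 q7 2.0948928501172452
tip exp [317.59135723 259.87851425]
coll [316.89745031 297.27608507]
-9 low [317.54423321 242.80048457] up [317.39770724 249.65533894]
9 low [317.63790705 276.53783   ] up [317.49986633 284.96759509]
corner obs [ 0.5359292  -0.25965304  0.17373339] exp [ 0.5352647  -0.26118133  0.17373339] diff [0.00066451 0.00152829 0.        ]
240 [227, 226, 227, 228, 228, 228, 228, 228, 228, 227, 226, 228, 229, 229, 228, 229, 228, 228, 229, 228, 228, 229]
242 [227, 226, 227, 228, 229, 228, 228, 228, 227, 226, 226, 227, 228, 228, 228, 228, 228, 228, 228, 229, 229, 229]
244 [226, 226, 227, 228, 228, 228, 228, 214, 166, 138, 139, 140, 161, 209, 229, 228, 228, 228, 228, 228, 228, 228]
246 [226, 226, 228, 228, 228, 228, 228, 206, 137, 92, 94, 93, 130, 199, 228, 228, 229, 228, 228, 228, 228, 228]
248 [227, 227, 228, 228, 228, 228, 228, 206, 135, 92, 92, 93, 121, 193, 228, 228, 229, 228, 228, 228, 228, 228]
250 [227, 227, 228, 227, 228, 228, 228, 206, 138, 95, 94, 94, 111, 185, 228, 228, 228, 228, 228, 228, 228, 228]
252 [226, 227, 228, 228, 228, 228, 228, 209, 155, 126, 127, 127, 139, 195, 228, 228, 228, 228, 228, 228, 229, 228]
254 [227, 227, 228, 228, 228, 228, 227, 215, 172, 148, 147, 148, 158, 202, 228, 228, 228, 228, 227, 228, 228, 228]
256 [227, 227, 228, 228, 228, 228, 228, 215, 172, 148, 147, 147, 158, 201, 228, 228, 228, 227, 228, 228, 228, 228]
258 [168, 136, 133, 133, 133, 133, 132, 126, 111, 103, 102, 101, 100, 114, 130, 129, 129, 129, 130, 132, 145, 176]
260 [51, 42, 44, 43, 43, 43, 44, 44, 44, 45, 44, 45, 44, 45, 45, 47, 45, 46, 44, 48, 51, 59]
```

```bash
python3 -m crank '[{"delta_rot":[0,0,5],"xyz":[0.015,0.002,0.01],"fingers":1},{"delta_rot":[0,0,11.1],"xyz":[0.0302,0.0041,0.02],"fingers":1},{"delta_rot":[0,0,11.1],"xyz":[0.0302,0.0041,0.035],"fingers":1},{"delta_rot":[0,0,11.1],"xyz":[0.0302,0.0041,0.0495],"fingers":1},{"delta_rot":[0,0,11.1],"xyz":[0.0302,0.0041,0.0495],"fingers":1},{"delta_rot":[0,0,11.1],"xyz":[0.0302,0.0041,0.0495],"fingers":1},{"delta_rot":[0,0,11.1],"xyz":[0.0302,0.0041,0.0495],"fingers":1},{"delta_rot":[0,0,11.1],"xyz":[0.0302,0.0041,0.0495],"fingers":1},{"delta_rot":[0,0,11.1],"xyz":[0.0302,0.0041,0.0495],"fingers":1}]'
python3 - <<'E'
from h import *
c,p,r=look('w6')
k=-r[:,0]
for s in (-9,9,-13): print(s,'low',proj(c,p+[0,0,-.0578]+s*.001*k),'at head',proj(c,[*(p+s*.001*k)[:2],.1135]))
print('stud c',proj(c,[.5145,-.2573,.1135]))
im=c['img'][160:310,240:400,::-1]; cv2.imwrite('pics/w6c.png',cv2.resize(im,None,fx=4,fy=4,interpolation=cv2.INTER_CUBIC))
E
```

```text
t: 8.3
eef_pos: [0.5141, -0.2591, 0.1825]
tool_rot: [0.0, 0.058, 0.998, -0.0]
contact_force: [-0.7, -0.8, -1.1]
gripper_width: 0.154
grasp_force: 58.5
tcp [ 0.51409389 -0.25910302  0.18248764] yaw 173.38861184941163 F [-0.69056401 -0.82681074 -1.07266183] w 0.15403139132729174 q7 1.943331658831925
tip exp [317.27919219 260.35030518]
coll [316.48679997 297.86693669]
-9 low [317.25331521 243.19233245] at head [317.40863259 236.86174134]
9 low [317.33722591 276.91209416] at head [317.48525933 269.10868959]
-13 low [317.23411416 235.47633506] at head [317.39112161 229.49256599]
stud c [320.91816369 253.51915785]
```

View pics/w6c.png

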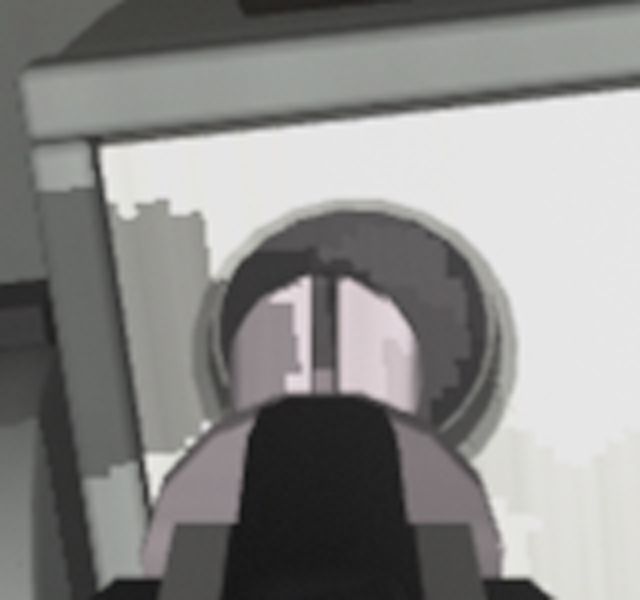

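The blade lines up with the slot (both near crop column 323, vertical). I'll check the sub-pixel offset.

```bash
python3 - <<'E'
from h import *
c,p,r=look('w7'); g=c['img'].astype(int).max(2)
for y in (228,231,234,237,240,243,246,249,252,255,257): print(y,g[y,312:330].tolist())
E
```

```text
tcp [ 0.51404166 -0.25903654  0.18239748] yaw 173.39185566122745 F [-0.04342274  0.14089063 -0.51835653] w 0.1553325246780849 q7 1.9433278670389527
tip exp [317.33603548 260.44769722]
coll [316.55984942 297.98063252]
228 [60, 60, 60, 59, 62, 66, 64, 65, 62, 58, 60, 60, 67, 69, 63, 65, 76, 86]
231 [111, 154, 205, 224, 222, 183, 96, 96, 93, 82, 66, 69, 134, 182, 182, 197, 202, 168]
234 [225, 224, 224, 222, 221, 180, 88, 89, 88, 78, 61, 62, 131, 199, 218, 217, 215, 215]
237 [148, 190, 224, 222, 222, 180, 88, 88, 89, 78, 65, 67, 134, 200, 218, 217, 215, 214]
240 [149, 189, 224, 223, 222, 179, 87, 89, 88, 88, 80, 66, 133, 200, 218, 216, 215, 215]
243 [148, 173, 212, 223, 222, 180, 87, 89, 88, 89, 79, 68, 135, 200, 219, 217, 216, 214]
246 [148, 148, 188, 223, 222, 180, 87, 88, 87, 89, 83, 70, 148, 210, 218, 217, 215, 213]
249 [148, 148, 187, 223, 222, 180, 90, 90, 89, 89, 88, 78, 162, 220, 217, 216, 216, 215]
252 [149, 149, 148, 186, 222, 182, 112, 124, 125, 125, 135, 119, 161, 221, 218, 216, 215, 215]
255 [148, 148, 147, 186, 222, 187, 131, 149, 149, 149, 140, 101, 161, 221, 218, 215, 215, 216]
257 [177, 202, 201, 200, 198, 167, 122, 136, 135, 136, 129, 100, 145, 197, 194, 193, 191, 191]
```

```bash
python3 -m crank '[{"delta_rot":[0,0,0],"xyz":[0,0.0003,0.005],"fingers":1},{"delta_rot":[0,0,0],"xyz":[0,0.0003,0.009],"fingers":1},{"delta_rot":[0,0,0],"xyz":[0,0.0003,0.011],"fingers":1},{"delta_rot":[0,0,0],"xyz":[0,0.0003,0.012],"fingers":1},{"delta_rot":[0,0,0],"xyz":[0,0.0003,0.013],"fingers":1},{"delta_rot":[0,0,0],"xyz":[0,0.0003,0.0135],"fingers":1},{"delta_rot":[0,0,0],"xyz":[0,0.0003,0.0135],"fingers":1},{"delta_rot":[0,0,0],"xyz":[0,0.0003,0.0135],"fingers":1}]' 80
python3 - <<'E'
from h import *
c,p,r=look('w8'); print(tcp()[2]['torque'])
E
```

```text
t: 9.2
eef_pos: [0.5138, -0.2587, 0.1686]
tool_rot: [0.0, 0.058, 0.998, -0.0]
contact_force: [0.2, 0.3, -0.9]
gripper_width: 0.155
grasp_force: 80.3
tcp [ 0.51383311 -0.2587064   0.16857152] yaw 173.3827342622214 F [ 0.22223623  0.26486733 -0.86493868] w 0.15514547713493315 q7 1.9486005521511187
tip exp [317.25279925 260.379925  ]
coll [316.45582396 297.89813862]
[ 0.01008157 -0.01178887 -0.02759105]
```

```bash
python3 -m crank '[{"delta_rot":[0,0,0],"xyz":[0,0,0.001],"fingers":1},{"delta_rot":[0,0,0],"xyz":[0,0,0.002],"fingers":1},{"delta_rot":[0,0,0],"xyz":[0,0,0.003],"fingers":1},{"delta_rot":[0,0,0],"xyz":[0,0,0.003],"fingers":1},{"delta_rot":[0,0,0],"xyz":[0,0,0.003],"fingers":1}]'
python3 -m crank '[{"delta_rot":[0,0,0],"xyz":[0,0,0.001],"fingers":1},{"delta_rot":[0,0,0],"xyz":[0,0,0.0015],"fingers":1},{"delta_rot":[0,0,0],"xyz":[0,0,0.0015],"fingers":1},{"delta_rot":[0,0,0],"xyz":[0,0,0.0015],"fingers":1}]'
```

```text
t: 9.75
eef_pos: [0.5139, -0.2587, 0.1657]
tool_rot: [0.0, 0.058, 0.998, -0.0]
contact_force: [0.4, 1.1, 2.9]
gripper_width: 0.154
grasp_force: 80.9
t: 10.15
eef_pos: [0.5139, -0.2587, 0.1641]
tool_rot: [0.0, 0.058, 0.998, -0.0]
contact_force: [-0.8, 1.0, 4.3]
gripper_width: 0.157
grasp_force: 81.3
```

```bash
python3 -m crank '[{"delta_rot":[0,0,0],"xyz":[0,0,0.001],"fingers":1},{"delta_rot":[0,0,0],"xyz":[0,0,0.002],"fingers":1},{"delta_rot":[0,0,0],"xyz":[0,0,0.003],"fingers":1},{"delta_rot":[0,0,0],"xyz":[0,0,0.0034],"fingers":1},{"delta_rot":[0,0,0],"xyz":[0,0,0.0034],"fingers":1},{"delta_rot":[0,0,0],"xyz":[0,0,0.0034],"fingers":1}]' 100
python3 - <<'E'
from h import *
for i in range(3):
    viewer.read_camera('wrist'); s=tcp()[2]; print(s['eef_pos'],s['contact_force'],s['torque'])
E
```

```text
t: 10.75
eef_pos: [0.5141, -0.2587, 0.1612]
tool_rot: [0.0, 0.058, 0.998, -0.0]
contact_force: [-1.5, 0.9, 8.8]
gripper_width: 0.151
grasp_force: 98.7
[ 0.51402691 -0.25874806  0.16119077] [-1.63355349  1.81183623  8.38291381] [0.25360681 0.45010357 0.00842523]
[ 0.51402945 -0.25874964  0.16118314] [-1.54005934  0.50865877  8.84696924] [ 0.22926201  0.46049515 -0.05006268]
[ 0.51402544 -0.25876894  0.16119788] [-1.75354435  1.06774151  8.49099467] [ 0.26763035  0.46747048 -0.01778873]
```

```bash
python3 -m crank '[{"delta_rot":[0,0,2],"xyz":[0,0,0.0005],"fingers":1},{"delta_rot":[0,0,5],"xyz":[0,0,0.0008],"fingers":1},{"delta_rot":[0,0,9],"xyz":[0,0,0.0008],"fingers":1},{"delta_rot":[0,0,13],"xyz":[0,0,0.0008],"fingers":1},{"delta_rot":[0,0,17],"xyz":[0,0,0.0008],"fingers":1},{"delta_rot":[0,0,21],"xyz":[0,0,0.0008],"fingers":1},{"delta_rot":[0,0,25],"xyz":[0,0,0.0008],"fingers":1},{"delta_rot":[0,0,25],"xyz":[0,0,0.0008],"fingers":1}]' 100
python3 - <<'E'
from h import *
c,p,r=look('w9'); print(tcp()[2]['torque'])
E
```

```text
t: 11.7
eef_pos: [0.5141, -0.2587, 0.1604]
tool_rot: [0.0, 0.273, 0.962, 0.0]
contact_force: [-2.4, 1.8, 9.7]
gripper_width: 0.153
grasp_force: 99.2
tcp [ 0.51410671 -0.25866907  0.1604443 ] yaw 148.28062430550494 F [-2.43764813  1.79005492  9.69651417] w 0.15311477478085564 q7 1.5653358990625246
tip exp [317.07560499 261.54030767]
coll [316.20936394 299.34837834]
[0.31247372 0.60219428 0.04964313]
```

```bash
python3 -m crank '[{"delta_rot":[0,0,4],"xyz":[0,0,0],"fingers":1},{"delta_rot":[0,0,9],"xyz":[0,0,0],"fingers":1},{"delta_rot":[0,0,14],"xyz":[0,0,0],"fingers":1},{"delta_rot":[0,0,19],"xyz":[0,0,0],"fingers":1},{"delta_rot":[0,0,24],"xyz":[0,0,0],"fingers":1},{"delta_rot":[0,0,29],"xyz":[0,0,0],"fingers":1},{"delta_rot":[0,0,34],"xyz":[0,0,0],"fingers":1},{"delta_rot":[0,0,39],"xyz":[0,0,0],"fingers":1},{"delta_rot":[0,0,43],"xyz":[0,0,0],"fingers":1},{"delta_rot":[0,0,43],"xyz":[0,0,0],"fingers":1}]' 100
python3 - <<'E'
from h import *
c,p,r=look('w10'); print(tcp()[2]['torque'])
E
```

```text
t: 12.75
eef_pos: [0.5143, -0.2589, 0.1605]
tool_rot: [0.001, 0.607, 0.795, 0.0]
contact_force: [-1.9, 1.4, 10.6]
gripper_width: 0.15
grasp_force: 99.2
tcp [ 0.51432091 -0.2588656   0.16049652] yaw 105.27613997295263 F [-1.91154233  1.4165896  10.60775535] w 0.14995743120678817 q7 0.9136325744279384
tip exp [317.9042984  263.54204698]
coll [317.25135309 301.8513147 ]
[0.29564659 0.3801837  0.02801808]
```

Key yaw is −75°. I'll carry on to about −91°, watching the torque.

```bash
python3 -m crank '[{"delta_rot":[0,0,3],"xyz":[0,0,0],"fingers":1},{"delta_rot":[0,0,6],"xyz":[0,0,0],"fingers":1},{"delta_rot":[0,0,9],"xyz":[0,0,0],"fingers":1},{"delta_rot":[0,0,12],"xyz":[0,0,0],"fingers":1},{"delta_rot":[0,0,15],"xyz":[0,0,0],"fingers":1},{"delta_rot":[0,0,16],"xyz":[0,0,0],"fingers":1},{"delta_rot":[0,0,16],"xyz":[0,0,0],"fingers":1}]' 100
python3 - <<'E'
from h import *
c,p,r=look('w11'); print(tcp()[2]['torque'])
im=c['img'][160:330,230:410,::-1]; cv2.imwrite('pics/w11c.png',cv2.resize(im,None,fx=3.3,fy=3.3))
E
```

```text
t: 13.5
eef_pos: [0.5143, -0.2589, 0.1605]
tool_rot: [0.0, 0.711, 0.703, 0.0]
contact_force: [-1.5, 1.2, 9.8]
gripper_width: 0.15
grasp_force: 99.1
tcp [ 0.51431103 -0.25885277  0.16050901] yaw 89.36054962003846 F [-1.4867159   1.18602116  9.75121301] w 0.15042858512129875 q7 0.6771313475068793
tip exp [318.59385434 263.95558378]
coll [318.13618221 302.38206224]
[0.27976015 0.36483231 0.02417589]
```

View pics/w11c.png

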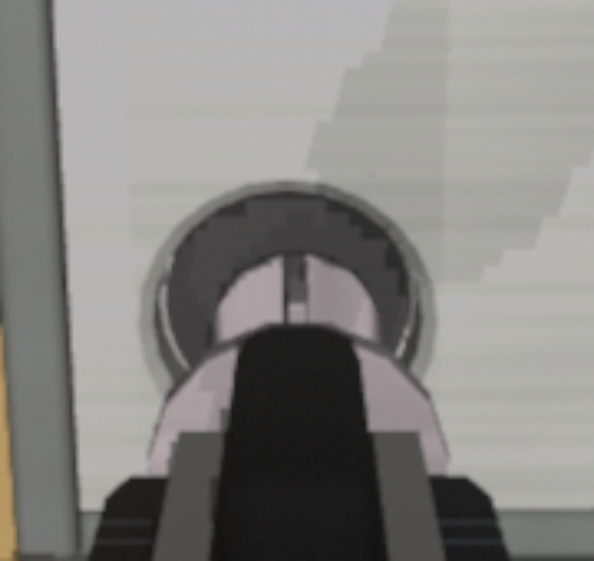

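The stud has followed the blade: its slot now lies across x, and by the play it is at ≥1.5 rad. Lifting off straight up.

```bash
python3 -m crank '[{"delta_rot":[0,0,0],"xyz":[0,0,-0.002],"fingers":1},{"delta_rot":[0,0,0],"xyz":[0,0,-0.004],"fingers":1},{"delta_rot":[0,0,0],"xyz":[0,0,-0.007],"fingers":1},{"delta_rot":[0,0,0],"xyz":[0,0,-0.012],"fingers":1},{"delta_rot":[0,0,0],"xyz":[0,0,-0.02],"fingers":1},{"delta_rot":[0,0,0],"xyz":[0,0,-0.035],"fingers":1},{"delta_rot":[0,0,0],"xyz":[0,0,-0.055],"fingers":1},{"delta_rot":[0,0,0],"xyz":[0,0,-0.075],"fingers":1},{"delta_rot":[0,0,0],"xyz":[0,0,-0.075],"fingers":1},{"delta_rot":[0,0,0],"xyz":[0,0,-0.075],"fingers":1}]'
python3 - <<'E'
from h import *
c,p,r=look('w12'); P=proj(c,[.514,-.2573,.11]); print(P,proj(c,[.513,-.167,.11]))
s=viewer.read_camera('side'); a=s['img'][310:410,255:400,::-1]
t=viewer.read_camera('top'); b=t['img'][250:300,440:535,::-1]
A=cv2.resize(a,(580,400),interpolation=cv2.INTER_CUBIC); 
B=cv2.resize(c['img'][:,:,::-1],(213,160)); 
cv2.imwrite('pics/chk.png',np.vstack([A,np.hstack([cv2.resize(b,(367,160),interpolation=cv2.INTER_CUBIC),B])]))
E
```

```text
t: 14.55
eef_pos: [0.5139, -0.2587, 0.2354]
tool_rot: [0.0, 0.711, 0.703, 0.0]
contact_force: [-0.4, -0.2, -1.4]
gripper_width: 0.151
grasp_force: 97.6
tcp [ 0.51390622 -0.25867025  0.23536853] yaw 89.39225249482142 F [-0.38695581 -0.22248286 -1.43654209] w 0.15121084333788115 q7 0.6135401161043635
tip exp [318.57798565 263.98059974]
coll [318.1189131  302.41061447]
[318.89805984 226.71449828] [315.42504308  80.85851927]
```

View pics/chk.png

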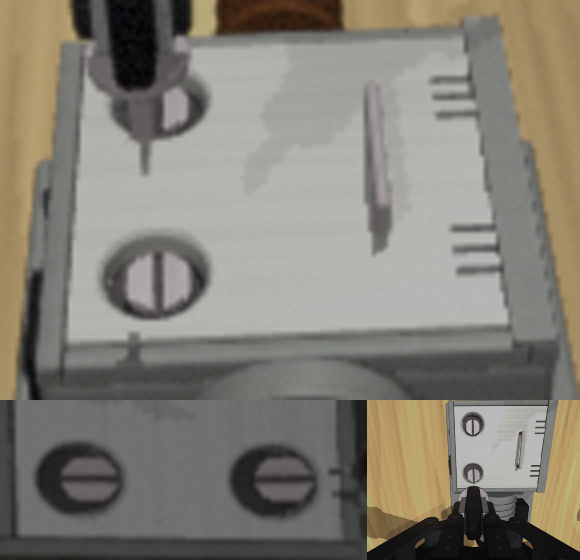

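Both slots lie across x now and both heads look level with the cover (side view about (157,283) and (175,108); top (268,480) and (90,480)). That was my 11th viewed picture, one over the limit, so I use numbers only from here. Next I'll check the slot angle and return the key.

```bash
python3 - <<'E'
from h import *
c=viewer.read_camera('wrist'); g=c['img'].max(2).astype(int)
for x0,y0,nm in [(319,227,'a'),(315,81,'b')]:
    # nearest stud mask
    best=min(cut_out('wrist','stud_a_turn')+cut_out('wrist','stud_b_turn'),key=lambda x:np.hypot(*(np.array(x['pixel'])-[x0,y0])))
    hm=cv2.morphologyEx(best['pixels'].astype(np.uint8),cv2.MORPH_CLOSE,np.ones((9,9))); ys,xs=np.nonzero(hm)
    L=[]
    for y in range(ys.min()+4,ys.max()-3):
        k=np.nonzero(hm[y])[0]; lo,hi=k.min()+5,k.max()-4
        if hi-lo<8: continue
        s=g[y,lo:hi]; w=np.clip(np.percentile(s,75)*.75-s,0,None)
        if w.sum()>20:L.append(((w*np.arange(lo,hi)).sum()/w.sum(),y))
    v=cv2.fitLine(np.array(L,np.float32),cv2.DIST_HUBER,0,.01,.01).ravel()
    a=atz(c,v[2:]-8*v[:2],.1105);b=atz(c,v[2:]+8*v[:2],.1105);d=b-a
    W=np.array([atz(c,q,.1105)[:2] for q in zip(xs,ys)],np.float32)
    print(nm,best['pixel'],len(L),'slot yaw',np.degrees(np.arctan(d[1]/d[0])),cv2.minEnclosingCircle(W))
E
python3 -m crank '[{"delta_rot":[0,0,-8],"xyz":[0.03,0.006,0],"fingers":1},{"delta_rot":[0,0,-16],"xyz":[0.07,0.015,0],"fingers":1},{"delta_rot":[0,0,-24],"xyz":[0.12,0.025,0],"fingers":1},{"delta_rot":[0,0,-32],"xyz":[0.17,0.035,0],"fingers":1},{"delta_rot":[0,0,-40],"xyz":[0.22,0.047,0],"fingers":1},{"delta_rot":[0,0,-48],"xyz":[0.26,0.058,0],"fingers":1},{"delta_rot":[0,0,-56],"xyz":[0.3,0.069,0],"fingers":1},{"delta_rot":[0,0,-64],"xyz":[0.34,0.08,0],"fingers":1},{"delta_rot":[0,0,-72],"xyz":[0.38,0.09,0],"fingers":1},{"delta_rot":[0,0,-80],"xyz":[0.42,0.1,0],"fingers":1}]'
python3 - <<'E'
from h import *
p,r,s=tcp(); y=np.degrees(np.arctan2(r[1,0],r[0,0])); print(p,y,'to go',r.T@(np.array([.6281,.2156,.2354])-p),(-175.5-y+180)%360-180)
E
```

```text
a [321.6, 229.1] 31 slot yaw -88.88684191476322 ((0.5147606730461121, -0.2570514678955078), 0.013528763316571712)
b [317.9, 84.1] 37 slot yaw 89.94634386858917 ((0.5144093036651611, -0.16808559000492096), 0.013205969706177711)
t: 15.95
eef_pos: [0.6185, 0.1618, 0.2346]
tool_rot: [-0.0, 0.09, 0.996, -0.0]
contact_force: [1.0, -1.0, -1.1]
gripper_width: 0.148
grasp_force: 97.5
[0.618503   0.16180116 0.23456368] 169.70297718187507 to go [ 0.00017436  0.05464773 -0.00084364] 14.797022818124901
```

```bash
python3 -m crank '[{"delta_rot":[0,0,-8],"xyz":[0,0.03,0],"fingers":1},{"delta_rot":[0,0,-14.8],"xyz":[0.0002,0.0546,0],"fingers":1},{"delta_rot":[0,0,-14.8],"xyz":[0.0002,0.0546,0],"fingers":1},{"delta_rot":[0,0,-14.8],"xyz":[0.0002,0.0546,0],"fingers":1},{"delta_rot":[0,0,-14.8],"xyz":[0.0002,0.0546,0],"fingers":1},{"delta_rot":[0,0,-14.8],"xyz":[0.0002,0.0546,0],"fingers":1},{"delta_rot":[0,0,-14.8],"xyz":[0.0002,0.0546,0],"fingers":1},{"delta_rot":[0,0,-14.8],"xyz":[0.0002,0.0546,0],"fingers":1}]'
python3 - <<'E'
from h import *
c,p,r=look('w13'); print('to go',r.T@(np.array([.6281,.2156,.0728])-p))
g=c['img'].astype(int).max(2)
for y in range(238,262,3): print(y,g[y,305:335].tolist())
E
```

```text
t: 16.75
eef_pos: [0.6282, 0.2134, 0.2349]
tool_rot: [0.0, -0.036, 0.999, -0.0]
contact_force: [1.0, -1.1, -0.1]
gripper_width: 0.15
grasp_force: 97.6
tcp [0.62818858 0.21336208 0.23493445] yaw -175.874179921678 F [ 0.97337753 -1.14838719 -0.137137  ] w 0.1501066060574117 q7 1.3109072540157145
tip exp [317.61270121 259.91335024]
coll [316.92017226 297.3157901 ]
to go [-4.76040732e-05  2.24231735e-03  1.62134404e-01]
238 [176, 178, 176, 174, 173, 173, 172, 172, 170, 167, 165, 164, 163, 163, 164, 166, 168, 169, 171, 173, 174, 178, 180, 178, 178, 175, 175, 174, 174, 173]
241 [176, 178, 177, 175, 172, 173, 173, 172, 170, 166, 165, 164, 163, 162, 165, 166, 168, 171, 171, 173, 174, 178, 181, 179, 178, 176, 175, 175, 173, 174]
244 [176, 179, 178, 176, 173, 172, 172, 172, 171, 168, 166, 164, 150, 118, 93, 94, 95, 111, 149, 173, 175, 178, 181, 180, 179, 176, 175, 174, 173, 173]
247 [176, 178, 180, 175, 173, 172, 173, 173, 170, 167, 165, 164, 140, 91, 78, 78, 79, 101, 148, 172, 175, 177, 178, 179, 179, 177, 175, 176, 174, 173]
250 [174, 177, 178, 177, 174, 172, 172, 173, 172, 169, 166, 164, 140, 94, 80, 81, 81, 102, 147, 172, 173, 177, 179, 180, 178, 178, 176, 175, 175, 174]
253 [180, 183, 185, 182, 179, 179, 180, 180, 180, 179, 180, 180, 164, 136, 129, 129, 128, 141, 171, 191, 191, 193, 193, 193, 195, 196, 196, 195, 198, 199]
256 [207, 207, 207, 206, 204, 199, 196, 191, 193, 194, 192, 193, 173, 138, 129, 129, 128, 144, 176, 194, 193, 193, 194, 194, 193, 194, 194, 194, 194, 194]
259 [187, 176, 148, 103, 73, 69, 59, 47, 47, 46, 48, 48, 47, 47, 46, 48, 49, 47, 47, 47, 45, 45, 45, 49, 58, 63, 74, 109, 142, 156]
```

```bash
python3 -m crank '[{"delta_rot":[0,0,0],"xyz":[0,0.001,0.03],"fingers":1},{"delta_rot":[0,0,0],"xyz":[0,0.001,0.06],"fingers":1},{"delta_rot":[0,0,0],"xyz":[0,0.001,0.08],"fingers":1},{"delta_rot":[0,0,0],"xyz":[0,0.001,0.095],"fingers":1},{"delta_rot":[0,0,0],"xyz":[0,0.001,0.095],"fingers":1},{"delta_rot":[0,0,0],"xyz":[0,0.001,0.095],"fingers":1},{"delta_rot":[0,0,0],"xyz":[0,0.001,0.095],"fingers":1},{"delta_rot":[0,0,0],"xyz":[0,0.001,0.095],"fingers":1}]'
python3 - <<'E'
from h import *
p,r,s=tcp();  y=np.degrees(np.arctan2(r[1,0],r[0,0])); print(p,y,'to go',r.T@(np.array([.6281,.2156,.0728])-p))
E
```

```text
t: 17.6
eef_pos: [0.6289, 0.2152, 0.1412]
tool_rot: [0.001, -0.037, 0.999, 0.0]
contact_force: [-0.1, -0.4, -0.8]
gripper_width: 0.152
grasp_force: 97.6
[0.62886719 0.21521676 0.14115163] -175.81550826056147 to go [0.00088258 0.00038362 0.06835023]
```

```bash
python3 -m crank '[{"delta_rot":[0,0,0],"xyz":[0.0008,0.0004,0.015],"fingers":1},{"delta_rot":[0,0,0],"xyz":[0.0008,0.0004,0.03],"fingers":1},{"delta_rot":[0,0,0],"xyz":[0.0008,0.0004,0.045],"fingers":1},{"delta_rot":[0,0,0],"xyz":[0.0008,0.0004,0.057],"fingers":1},{"delta_rot":[0,0,0],"xyz":[0.0008,0.0004,0.063],"fingers":1},{"delta_rot":[0,0,0],"xyz":[0.0008,0.0004,0.065],"fingers":1},{"delta_rot":[0,0,0],"xyz":[0.0008,0.0004,0.065],"fingers":1},{"delta_rot":[0,0,0],"xyz":[0.0008,0.0004,0.065],"fingers":1}]'
```

```text
t: 18.4
eef_pos: [0.6277, 0.2154, 0.0754]
tool_rot: [0.001, -0.036, 0.999, 0.0]
contact_force: [0.4, 0.7, 0.3]
gripper_width: 0.149
grasp_force: 97.6
```

```bash
python3 -m crank '[{"delta_rot":[0,0,0],"xyz":[0,0,0.001],"fingers":1},{"delta_rot":[0,0,0],"xyz":[0,0,0.002],"fingers":1},{"delta_rot":[0,0,0],"xyz":[0,0,0.0025],"fingers":1},{"delta_rot":[0,0,0],"xyz":[0,0,0.0028],"fingers":1},{"delta_rot":[0,0,0],"xyz":[0,0,0.0028],"fingers":1},{"delta_rot":[0,0,0],"xyz":[0,0,0.0028],"fingers":1}]' 40
```

```text
t: 19.0
eef_pos: [0.6275, 0.2154, 0.0729]
tool_rot: [0.0, -0.036, 0.999, 0.0]
contact_force: [-1.2, -0.4, 5.2]
gripper_width: 0.151
grasp_force: 98.7
```

```bash
python3 -m crank '[{"delta_rot":[0,0,0],"xyz":[0,0,0],"fingers":-0.3},{"delta_rot":[0,0,0],"xyz":[0,0,0],"fingers":-0.3},{"delta_rot":[0,0,0],"xyz":[0,0,0],"fingers":-0.3},{"delta_rot":[0,0,0],"xyz":[0,0,0],"fingers":-0.3},{"delta_rot":[0,0,0],"xyz":[0,0,0],"fingers":-0.3},{"delta_rot":[0,0,0],"xyz":[0,0,0],"fingers":-0.3},{"delta_rot":[0,0,0],"xyz":[0,0,-0.01],"fingers":-0.3},{"delta_rot":[0,0,0],"xyz":[0,0,-0.03],"fingers":-0.3},{"delta_rot":[0,0,0],"xyz":[0,0,-0.06],"fingers":-0.3},{"delta_rot":[0,0,0],"xyz":[0,0,-0.1],"fingers":-0.3}]'
python3 -m crank '[{"delta_rot":[0,0,0],"xyz":[0,0,-0.04],"fingers":-0.3},{"delta_rot":[0,0,0],"xyz":[0,0,-0.076],"fingers":-0.3},{"delta_rot":[0,0,0],"xyz":[0,0,-0.076],"fingers":-0.3},{"delta_rot":[0,0,0],"xyz":[0,0,-0.076],"fingers":-0.3},{"delta_rot":[0,0,0],"xyz":[0,0,-0.076],"fingers":-0.3},{"delta_rot":[0,0,0],"xyz":[0,0,-0.076],"fingers":-0.3}]'
python3 - <<'E'
from h import *
c,p,r=look('w14')
k=max(cut_out('wrist','key'),key=lambda x:x['score']); m=cv2.dilate(k['pixels'].astype(np.uint8),np.ones((5,5)))
d=((c['img'].max(2)<60)&(m>0)).astype(np.uint8); d=cv2.morphologyEx(d,cv2.MORPH_OPEN,np.ones((3,3)))
ys,xs=np.nonzero(d); W=np.array([atz(c,q,.109)[:2] for q in zip(xs,ys)],np.float32); print(k['score'],len(xs),cv2.minAreaRect(W))
grey=((c['img'].min(2)>90)&(c['img'].astype(int).max(2)-c['img'].min(2)<35)&(m>0))
ys,xs=np.nonzero(grey); print('collar',xs.min(),xs.max(),ys.min(),ys.max(),np.round([atz(c,(xs.min(),213),.065),atz(c,(xs.max(),213),.065)],4))
c=viewer.read_camera('top')
for t in ['key','awl','punch','spool_tan','spool_dark','edge_paint','maul','scissors','stud_a_turn','stud_b_turn']:
    print(t,[(round(x['score'],2),np.round(x['pixel'])) for x in search_frame('top',t)[:2]])
E
```

```text
t: 20.0
eef_pos: [0.6262, 0.2149, 0.1722]
tool_rot: [-0.001, -0.037, 0.999, -0.001]
contact_force: [-0.4, 0.4, -0.5]
gripper_width: 0.648
grasp_force: 0.0
t: 20.6
eef_pos: [0.6264, 0.2151, 0.2465]
tool_rot: [-0.001, -0.037, 0.999, -0.0]
contact_force: [-0.4, -0.6, 0.5]
gripper_width: 0.651
grasp_force: 0.0
tcp [0.62639812 0.21506652 0.24653355] yaw -175.8075796139235 F [-0.36803756 -0.59795338  0.48660938] w 0.6512300910095593 q7 1.3070372220143962
tip exp [317.58846354 259.94175485]
coll [316.89263921 297.35195575]
0.93 1172 ((0.6235062479972839, 0.21619068086147308), (0.04360479861497879, 0.01308812852948904), 4.539034843444824)
collar 299 343 190 228 [[0.6316 0.1998 0.065 ]
 [0.629  0.2344 0.065 ]]
key []
awl []
punch []
spool_tan [(0.56, array([329., 338.]))]
spool_dark []
edge_paint [(0.87, array([295., 159.])), (0.6, array([462., 277.]))]
maul [(0.53, array([132., 173.]))]
scissors [(0.63, array([124., 284.])), (0.27, array([508., 251.]))]
stud_a_turn [(0.47, array([513., 274.]))]
stud_b_turn [(0.52, array([460., 274.]))]
```

```bash
python3 -c "
from station import job; print(job.hand_in())"
```

```text
the job is handed in; nothing more can be done
None
```

The job is handed in: the stud's slot measured about 1.55 rad, inside its catch range, and its head looked level with its neighbour; the key is back upright and fully down in its hole, the robot clear at about 21 s of the 72 s. I viewed 11 pictures, one over the limit of 10, and my last top-view check could not see every bystander because the arm was in the way.

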